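# Sweep the loose jar lids into the lid tray

## Robot

A 7-joint arm with a two-finger parallel gripper is mounted at the origin on the work surface. World frame = base frame: x ahead of the robot, y to its left, z up, the work surface at z = 0. Lengths are in m, angles in rad, forces in N, time in s.
With the tool pointing down it reaches from about 0.35 to 0.775 m from the base axis. Payload 3.1 kg.
Tool frame: the origin (TCP) lies between the finger pads; the fingertips stand 17 mm ahead of it and the grasp point (between the pads) lies 2 mm behind it; y points along the fingers, x is the direction in which the jaws open and shut, and the axes are right-handed (so a half turn about y gives the same grasp; the last joint's range is limited). The gripper opens to 85 mm and grips with 20 to 120 N. Pads are 22 mm wide; open, the fingers measure 114 mm over their backs; the gripper's body (76 mm by 85 mm) begins 54 mm behind the grasp point. The pads swing forward as they close: fully open they stand 13 mm farther back than shut.
Start: joints at [-1.179, 0.311, 0.014, 1.512, -0.004, 1.319, -0.027], TCP at [0.231, 0.499, 0.248] pointing down, gripper open.
Joint ranges: [-2.7, 2.7], [-0.3, 1.91], [-1.27, 1.3], [0.12, 2.57], [-1.44, 4.58], [0.2, 2.03], [-3.05, 3.05]. Speed limits (rad/s): [2.79, 2.79, 3.14, 3.14, 3.14, 3.14, 3.14].

## Interface

Orientations are given as [roll, pitch, yaw] about the fixed x, y, z axes, in that order (R = Rz(yaw) Ry(pitch) Rx(roll)).
In Python, from bench import ctrl, cams, spotter gives the robot as it stands.
- The arm moves only by the tool jog_arm, never from a script. Its argument "plan" is a list of rows, each an object with "delta_pos": the shift along the tool's x, y, z in m, a list of three; "yaw": the turn about the tool's y in rad; "grip": the closure in counts, from 0 (fully open) to 255 (shut). In form: [{"delta_pos": [tx, ty, tz], "yaw": yaw, "grip": grip}, ...]. A call has 1 to 12 rows; each row is the pose to reach, as a shift and turn from the pose commanded when the call began, along the tool's axes at that moment; what a row does not reach only later rows make up. A row lasts 1/10 s, in which the tool goes at most 50 mm and 8.59 degrees, less where a joint would pass 70% of its speed; a pose out of reach is approached as far as the arm can. A call with a gripper value outside its range is refused whole. The fingers move at their own pace and stop on an object; the grip force is fixed at half the most. Time passes only in rows, so rows that repeat a pose let the fingers close. It gives the time, the measured TCP pose, the force and the opening at its end, in the units of the state.
- ctrl.get_obs(): the state, without advancing time (a new reading comes with each control period).
- cams.grab_frame(name): name is "side" or "top" or "wrist"; returns the picture (420x560x3 uint8, red, green, blue); there is no depth.
- cams.get_calibration(name): a dict with "intrinsics" (3x3 intrinsics, pixels), "origin" and "orientation" of the camera in the world. Camera axes: x right, y up, looking along -z (the intrinsics and any distortion apply to the point x, -y, -z); pixel columns grow to the right and rows downward; lengths in m; the calibration is good to about 2 mm. A picture is of the moment at which its call begins: read the wrist's pose just before it. get_calibration takes no time and is no camera call; for the wrist camera it gives the pose at the moment of the call.
- ctrl.close_job(): hands the job in, once; it reports no verdict.
Trained networks look in the newest picture that a camera, given by its name, has taken for a name from the list of things; names that differ only in an ending like _2 or _b are one class to them, and where a whole thing is asked for, a point or a joint stands for the part that bears it (a point fixed in the world has none). Each returns a list of dicts, best first, with "conf" (0 to 1); they miss things now and then, are a little off and sometimes report something else, mostly with a low value. They report only what shows in the picture. A call takes as long as a camera call.
- spotter.outline_of(query, camera): "pixels" (420x560 bool, what is visible of it) and "bbox" ([centre column, centre row, width, height] in pixels, round what is visible of it).
- spotter.mark_of(query, camera): "pixel" ([column, row] in pixels: a listed point, or the origin of a listed thing).
The state is a dict: "time_s": time; "joint_positions": joint angles; "qvel": joint speeds; "effort": joint torques, N m; "position": TCP position; "tcp_rot": TCP orientation; "wrist_force": force on the tool from outside, world axes, zero at the start; "ft_torque": the same for the moment, N m; "finger_gap": finger opening in m.
Only numpy, scipy, OpenCV 4.12 (cv2) and the standard library are available. Lean on these libraries where they do the work, as an engineer would, in place of code of your own. Each camera call takes 0.05 s, during which the arm holds its last target. There are 200 camera calls.

## Task

Clear the studio worktop: with your fingertips, sweep the red, blue and green jar lids across the table, through the open front of the wooden lid tray, until all three lie flat and entirely inside it, none sticking out past its front edge. Only push them, keeping them flat on the table, and never pick them up or tip them. Leave the spool, tape, brush and everything else standing about where it is.

Things in the scene. Friction and masses are not known exactly. Their poses are not given: they have to be found in the camera images.
- tray: wooden lid tray fixed to the worktop, 240 mm (its x) by 170 mm (its y), with walls 5 mm thick and 30 mm high on three sides and its fourth side, facing its own -y, fully open (230 mm wide) with no lip or step; inside it the cork-coloured floor is level with the worktop. Origin at the centre of its outline on the worktop: the open front edge is at y = -85 mm and the inside ends at y = +80 mm and x = -115 and +115 mm
- lid_red: jar screw-lid lying flat, closed side up, red, a solid disc 56 mm in diameter and 16 mm high, about 30 g; slides freely on the worktop; origin at the centre of its underside, z up, its turn about z does not matter
- lid_blue: jar screw-lid lying flat, closed side up, blue, a solid disc 56 mm in diameter and 16 mm high, about 30 g; slides freely on the worktop; origin at the centre of its underside, z up, its turn about z does not matter
- lid_green: jar screw-lid lying flat, closed side up, green, a solid disc 56 mm in diameter and 16 mm high, about 30 g; slides freely on the worktop; origin at the centre of its underside, z up, its turn about z does not matter
- spool: small wooden spool of yellow thread standing among the lids, 34 mm in diameter, 42 mm high; origin at the centre of its underside; leave it alone
- tape: roll of brown tape lying flat, 64 mm in diameter, 20 mm high; origin at the centre of its underside; leave it alone
- mug: blue mug, 80 mm in diameter, 80 mm high, handle to its +y; origin at the centre of its underside; leave it alone
- glue: white glue bottle with yellow label and orange cap, 50 mm in diameter, 75 mm high; origin at the centre of its underside; leave it alone
- tub: white tub with a blue label, 110 mm in diameter, 150 mm high; origin at the centre of its underside; leave it alone
- bowl: white plastic bowl, 140 mm in diameter, 60 mm high; origin at the centre of its underside; leave it alone
- brush: flat paint brush with a wooden handle lying along its own x, handle to its -x, 200 mm long, 42 mm wide, 20 mm high; origin in the middle of its length on the worktop; leave it alone

How it is judged:
At the end, for the whole second after the job is handed in: all three lids lie flat on the tray's floor and at rest, each wholly between its walls and wholly behind its open front edge (a lid may overhang that edge by 3 mm at most) (y of lid_red in the frame of tray between -0.06 and 0.056 m and x of lid_red in the frame of tray between -0.091 and 0.091 m and height (world z) of each of lid_red, lid_blue, lid_green below 0.006 m and angle between each of lid_red, lid_blue, lid_green's own z axis and vertical below 0.15 rad and linear speed of each of lid_red, lid_blue, lid_green below 0.02 m/s and y of lid_blue in the frame of tray between -0.06 and 0.056 m and x of lid_blue in the frame of tray between -0.091 and 0.091 m and y of lid_green in the frame of tray between -0.06 and 0.056 m and x of lid_green in the frame of tray between -0.091 and 0.091 m); the robot touches nothing.
It fails at once if a lid is lifted off the worktop or tipped up (more than 12 mm or 0.5 rad) (height (world z) of any of lid_red, lid_blue, lid_green above 0.012 m or angle between any of lid_red, lid_blue, lid_green's own z axis and vertical above 0.5 rad).
It fails at once if the spool, tape roll or brush is moved more than 20 mm, or the spool knocked over (distance of any of spool, tape, brush from where it was at the start of the episode above 0.02 m or angle between spool's own z axis and vertical above 0.35 rad).
It fails at once if the mug, glue bottle, tub or bowl is moved more than 20 mm or knocked over (distance of any of mug, glue, tub, bowl from where it was at the start of the episode above 0.02 m or angle between any of mug, glue, tub, bowl's own z axis and vertical above 0.35 rad).
It also fails if it takes over 72 s, if anything falls off the work surface, if the arm or the gripper's body presses on something with over 40 N, if the wrist force passes 120 N, or if a joint passes its speed limit or range.

## Working session

There is one attempt and no reset: what is moved stays moved. The work goes in short steps, Python scripts to look and compute and a tool call to move; the robot and the scene stay as the last step left them, time stands still between calls to the robot, and variables do not carry over. Pictures are saved under pics/ and viewed, about 8 in all and at most 12, crops included, and the job is handed in when it is done.

Besides the shell and the picture viewer there is one more tool, called after "Emit:" as a command line: name --argument value ..., lists and objects as JSON in quotes. jog_arm: Moves the arm, as the interface text tells. Its arguments: {"type":"object","properties":{"plan":{"type":"array","items":{"type":"object","properties":{"delta_pos":{"type":"array","items":{"type":"number"}},"yaw":{"type":"number"},"grip":{"type":"number"}}}}},"required":["plan"]}

```bash
mkdir -p pics; cat > h.py <<'E'
import numpy as np, cv2
from bench import ctrl, cams, spotter
def ray(cam,uv,z):
    c=cams.get_calibration(cam);K=np.array(c["intrinsics"]);R=np.array(c["orientation"])
    if R.shape!=(3,3):
        from scipy.spatial.transform import Rotation as Ro
        R=Ro.from_euler('xyz',R).as_matrix()
    p=np.linalg.solve(K,[uv[0],uv[1],1]);d=R@[p[0],-p[1],-p[2]];o=np.array(c["origin"])
    return (o+d*(z-o[2])/d[2])[:2]
def snap(cam,name):
    im=cams.grab_frame(cam);cv2.imwrite(f"pics/{name}.png",im[:,:,::-1]);return im
E
python3 - <<'E'
from h import *
print(ctrl.get_obs()); 
for c in("top","side"):print(c,cams.get_calibration(c))
im=snap("top","t0");s=snap("side","s0")
for n,h in dict(lid_red=.016,lid_blue=.016,lid_green=.016,spool=.042,tape=.02,mug=.08,glue=.075,tub=.15,bowl=.06,brush=.01,tray=0).items():
    for r in spotter.outline_of(n,"top")[:2]:
        b=r["bbox"];m=spotter.mark_of(n,"top")
        print(n,round(r["conf"],2),np.round(b),ray("top",b[:2],h).round(3),[(np.round(q["pixel"]),round(q["conf"],2),ray("top",q["pixel"],0).round(3)) for q in m[:1]])
E
```

```text
{'time_s': 0.0, 'joint_positions': array([-1.17871994,  0.31175235,  0.01402451,  1.51310833, -0.00439181,
        1.31922887, -0.02720589]), 'qvel': array([ 1.99875241e-03,  5.91276452e-05, -1.70996066e-03,  7.69884291e-04,
        1.74500232e-03, -2.08968777e-03,  1.95733999e-03]), 'effort': array([ 1.71731963e-04, -3.79928470e+01,  1.46180559e-01, -2.30588222e+01,
        1.22798802e-02,  1.38013257e-02, -1.12275441e-05]), 'position': array([0.23086814, 0.49840278, 0.2471858 ]), 'tcp_rot': array([-1.57091409,  0.00246349,  1.13706155]), 'wrist_force': array([0.36563462, 0.02381631, 0.5028523 ]), 'ft_torque': array([ 0.03491287, -0.02549556,  0.03289929]), 'finger_gap': 0.08543645367145027}
top {'intrinsics': array([[477.87180462,   0.        , 288.36636229],
       [  0.        , 477.87180462, 209.91785128],
       [  0.        ,   0.        ,   1.        ]]), 'origin': array([0.48265646, 0.03209885, 1.34091109]), 'orientation': array([ 0.05122675, -0.00326634, -1.54774093])}
side {'intrinsics': array([[384.18539614,   0.        , 276.10064977],
       [  0.        , 384.18539614,
[... 668 characters left out ...]
y([372., 211.]), 0.65, array([ 0.554, -0.204]))]
tape 0.73 [211. 279.  22.  25.] [0.357 0.238] [(array([113., 221.]), 0.71, array([0.51 , 0.519]))]
mug 0.84 [421. 167.  39.  41.] [ 0.671 -0.319] [(array([413., 165.]), 0.77, array([ 0.687, -0.32 ]))]
glue 0.62 [292. 128.  21.  18.] [0.766 0.026] []
tub 0.65 [292. 128.  21.  19.] [0.75  0.026] [(array([476., 201.]), 0.72, array([ 0.589, -0.499]))]
bowl 0.58 [107. 221.  50.  52.] [0.508 0.513] [(array([114., 221.]), 0.66, array([0.508, 0.518]))]
brush 0.67 [417. 266.  28.  67.] [ 0.403 -0.332] [(array([420., 266.]), 0.69, array([ 0.403, -0.341]))]
tray 0.79 [198. 208.  74.  97.] [0.551 0.284] [(array([203., 209.]), 0.82, array([0.549, 0.268]))]
```

View pics/t0.png

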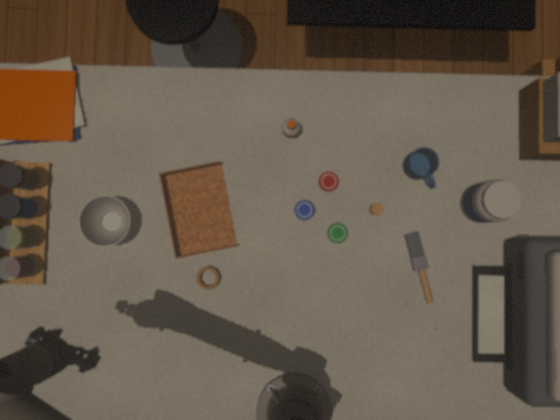

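View pics/s0.png

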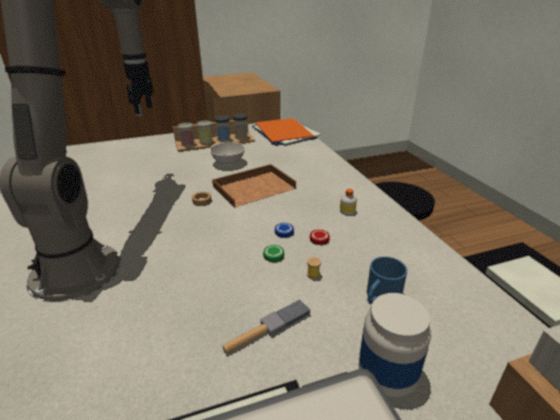

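The top view shows lids red (329,182), blue (305,210) and green (337,233), with the spool at (376,209). The tray spans (163,174), (220,164), (237,243) and (179,256), and its open side faces right (world -y). Next I'll refine by colour.

```bash
cat >> h.py <<'E'
def lids(im=None):
    im=cams.grab_frame("top") if im is None else im
    hsv=cv2.cvtColor(im,cv2.COLOR_RGB2HSV);out={}
    for n,(lo,hi) in dict(red=(170,188),blue=(105,130),green=(50,85)).items():
        h=hsv[:,:,0].astype(int); h=np.where(h<8,h+180,h)
        m=((h>=lo)&(h<=hi)&(hsv[:,:,1]>110)&(hsv[:,:,2]>40)).astype(np.uint8)
        m[:150]=0;m[250:]=0;m[:,:165]=0;m[:,385:]=0
        k,l,s,c=cv2.connectedComponentsWithStats(m)
        if k>1:
            i=1+np.argmax(s[1:,4]);b=s[i];out[n]=(ray("top",(b[0]+b[2]/2-.5,b[1]+b[3]/2-.5),.016).round(4),b[2:5].tolist())
    return out
E
python3 - <<'E'
from h import *
im=cv2.imread("pics/t0.png")[:,:,::-1].copy()
for n,v in lids(im).items():print(n,*v)
spotter  # tray
cams.grab_frame("top")
m=spotter.outline_of("tray","top")[0]["pixels"].astype(np.uint8)
c=max(cv2.findContours(m,0,1)[0],key=cv2.contourArea);B=cv2.boxPoints(cv2.minAreaRect(c));print(B)
for p in B:print(ray("top",p,.03).round(3),ray("top",p,0).round(3))
crop=cv2.resize(im[150:270,155:355],None,fx=4,fy=4,interpolation=cv2.INTER_CUBIC);cv2.imwrite("pics/c0.png",crop[:,:,::-1])
E
```

```text
red [ 0.6339 -0.0806] [20, 19, 253]
blue [ 0.5528 -0.014 ] [9, 10, 65]
green [ 0.4884 -0.1069] [9, 6, 22]
[[156.88463 171.42308]
 [220.53847 158.6923 ]
 [237.96153 245.8077 ]
 [174.3077  258.53845]]
[0.648 0.394] [0.652 0.402]
[0.687 0.22 ] [0.692 0.224]
[0.448 0.165] [0.448 0.168]
[0.41  0.338] [0.408 0.345]
```

View pics/c0.png

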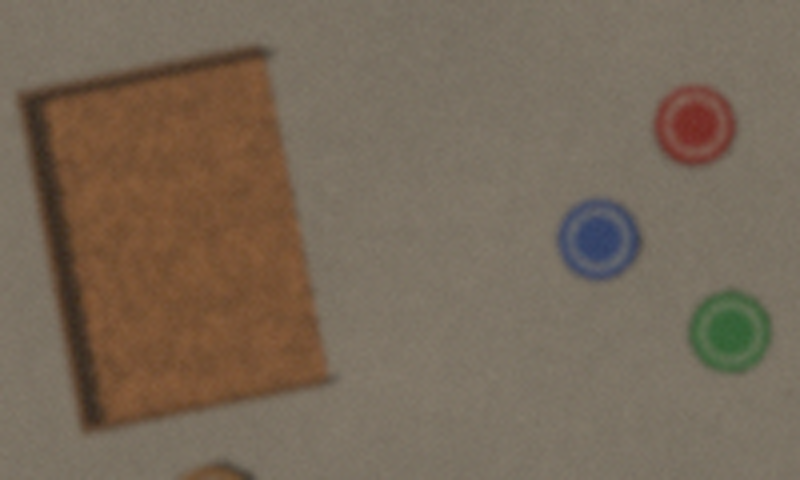

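```bash
sed -i 's/>110)/>75)/' h.py; python3 - <<'E'
from h import *
im=cv2.imread("pics/t0.png")[:,:,::-1].copy()
for n,v in lids(im).items():print(n,*v)
f=lambda x,y:(x/4+155-.375,y/4+150-.375)
for p in((695,125),(599,239),(731,331)):print("lid",ray("top",f(*p),.016).round(4))
F=[ray("top",f(*p),0) for p in((267,58),(329,380))]; T=[ray("top",f(*p),.03) for p in((267,46),(20,93),(84,432),(333,378))]
print("front floor",F,"rims",np.round(T,3))
d=F[0]-F[1];print("w",np.linalg.norm(d),"yaw",np.arctan2(d[1],d[0])); n=np.array([-d[1],d[0]])/np.linalg.norm(d)
print("centre from front",(F[0]+F[1])/2+.085*n,"from rims",np.mean(T,0), [np.linalg.norm(T[i]-T[(i+1)%4]).round(3) for i in range(4)])
E
```

```text
red [ 0.6339 -0.0792] [21, 19, 303]
blue [ 0.5542 -0.014 ] [11, 11, 96]
green [ 0.4898 -0.1068] [19, 19, 222]
lid [ 0.6342 -0.0802]
lid [ 0.5532 -0.0151]
lid [ 0.4915 -0.1078]
front floor [array([0.67647543, 0.22130674]), array([0.45092159, 0.17111336])] rims [[0.68  0.217]
 [0.644 0.386]
 [0.412 0.334]
 [0.453 0.165]]
w 0.23107122168271263 yaw 0.21896594284813367
centre from front [0.54523478 0.27918047] from rims [0.54745014 0.27578547] [np.float64(0.173), np.float64(0.237), np.float64(0.174), np.float64(0.233)]
```

Emit:
jog_arm --plan '[{"delta_pos": [-0.187,0.06,-0.266],"yaw": 0.55,"grip": 145},{"delta_pos": [-0.187,0.06,-0.266],"yaw": 0.55,"grip": 145},{"delta_pos": [-0.187,0.06,-0.266],"yaw": 0.55,"grip": 145},{"delta_pos": [-0.187,0.06,-0.266],"yaw": 0.55,"grip": 145},{"delta_pos": [-0.187,0.06,-0.266],"yaw": 0.55,"grip": 145},{"delta_pos": [-0.187,0.06,-0.266],"yaw": 0.55,"grip": 145},{"delta_pos": [-0.187,0.06,-0.266],"yaw": 0.55,"grip": 145},{"delta_pos": [-0.374,0.127,-0.5315],"yaw": 1.097,"grip": 145},{"delta_pos": [-0.374,0.127,-0.5315],"yaw": 1.097,"grip": 145},{"delta_pos": [-0.374,0.127,-0.5315],"yaw": 1.097,"grip": 145},{"delta_pos": [-0.374,0.127,-0.5315],"yaw": 1.097,"grip": 145},{"delta_pos": [-0.374,0.127,-0.5315],"yaw": 1.097,"grip": 145}]'

```text
time_s: 2.55
position: [0.5173, 0.0041, 0.1377]
tcp_rot: [-1.571, -0.001, 0.039]
wrist_force: [0.5, 0.6, 0.5]
finger_gap: 0.0369
```

Emit:
jog_arm --plan '[{"delta_pos": [0,0,0],"yaw": 0,"grip": 145},{"delta_pos": [0,0,0],"yaw": 0,"grip": 145}]'

```text
time_s: 2.75
position: [0.5164, 0.0039, 0.1374]
tcp_rot: [-1.571, 0.001, 0.036]
wrist_force: [-0.4, 0.5, 0.3]
finger_gap: 0.0367
```

Emit:
jog_arm --plan '[{"delta_pos": [0.0367,0.0,-0.0706],"yaw": 0,"grip": 145},{"delta_pos": [0.0367,0.0,-0.0706],"yaw": 0,"grip": 145},{"delta_pos": [0.0367,0.04,-0.0706],"yaw": 0,"grip": 145},{"delta_pos": [0.0367,0.07,-0.0706],"yaw": 0,"grip": 145},{"delta_pos": [0.0367,0.095,-0.0706],"yaw": 0,"grip": 145},{"delta_pos": [0.0367,0.107,-0.0706],"yaw": 0,"grip": 145},{"delta_pos": [0.0367,0.1134,-0.0706],"yaw": 0,"grip": 145},{"delta_pos": [0.0367,0.1134,-0.0706],"yaw": 0,"grip": 145}]'

```text
time_s: 3.55
position: [0.5559, -0.0624, 0.0245]
tcp_rot: [-1.57, 0.0, 0.042]
wrist_force: [0.1, -0.6, 0.3]
finger_gap: 0.0367
```

```bash
python3 - <<'E'
from h import *
o=ctrl.get_obs();print(o["position"],o["wrist_force"])
s=snap("side","s1");cv2.imwrite("pics/s1c.png",cv2.resize(s[190:290,220:380],None,fx=5,fy=5,interpolation=cv2.INTER_CUBIC)[:,:,::-1])
E
```

```text
[ 0.55593307 -0.06238649  0.02445519] [ 0.06492163 -0.60248745  0.28985659]
```

View pics/s1c.png

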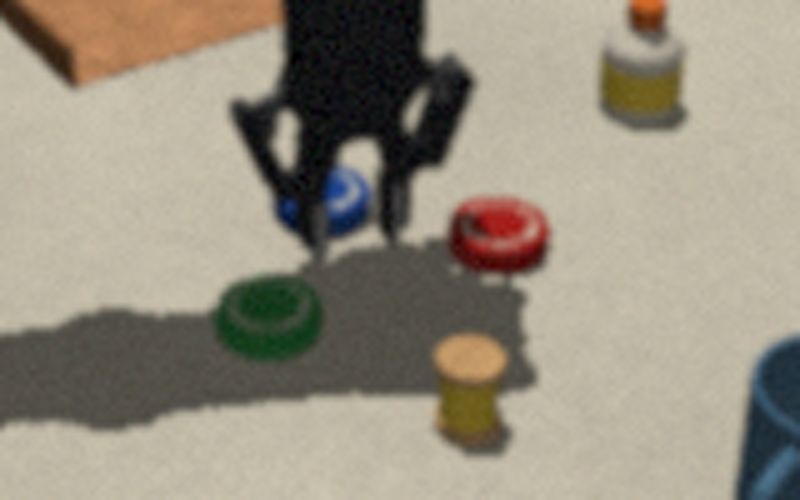

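The blue lid sits in front of the fingers. Red and green are clear of them, and the tips are just above the table. I'll lower the tool 4 mm and push.

Emit:
jog_arm --plan '[{"delta_pos": [0,0.0045,0],"yaw": 0,"grip": 145},{"delta_pos": [0,0.0045,0.008],"yaw": 0,"grip": 145},{"delta_pos": [0,0.0045,0.016],"yaw": 0,"grip": 145},{"delta_pos": [0,0.0045,0.026],"yaw": 0,"grip": 145},{"delta_pos": [0,0.0045,0.038],"yaw": 0,"grip": 145},{"delta_pos": [0,0.0045,0.052],"yaw": 0,"grip": 145},{"delta_pos": [0,0.0045,0.066],"yaw": 0,"grip": 145},{"delta_pos": [0,0.0045,0.08],"yaw": 0,"grip": 145},{"delta_pos": [0,0.0045,0.094],"yaw": 0,"grip": 145},{"delta_pos": [0,0.0045,0.104],"yaw": 0,"grip": 145},{"delta_pos": [0,0.0045,0.11],"yaw": 0,"grip": 145},{"delta_pos": [0,0.0045,0.11],"yaw": 0,"grip": 145}]'

```text
time_s: 4.8
position: [0.5512, 0.048, 0.0197]
tcp_rot: [-1.57, 0.0, 0.042]
wrist_force: [0.5, 0.9, 0.3]
finger_gap: 0.037
```

```bash
python3 - <<'E'
from h import *
o=ctrl.get_obs();print(o["position"],o["tcp_rot"])
for n,v in lids(snap("top","t1")).items():print(n,*v)
s=snap("side","s2");cv2.imwrite("pics/s2c.png",cv2.resize(s[150:270,220:380],None,fx=5,fy=5,interpolation=cv2.INTER_CUBIC)[:,:,::-1])
E
```

```text
[0.55123405 0.04795453 0.01971101] [-1.56998503e+00  3.44893484e-04  4.19113678e-02]
red [ 0.6339 -0.0806] [20, 21, 316]
green [ 0.4912 -0.1068] [19, 20, 248]
```

View pics/s2c.png

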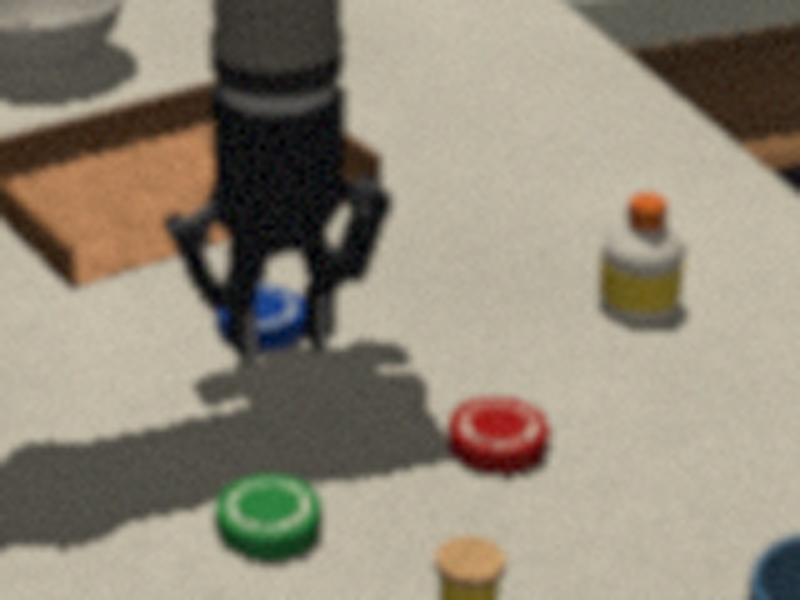

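The blue lid is moving ahead in the fingers, flat. I'll continue the push.

Emit:
jog_arm --plan '[{"delta_pos": [0,0,0.008],"yaw": 0,"grip": 145},{"delta_pos": [0,0,0.02],"yaw": 0,"grip": 145},{"delta_pos": [0,0,0.034],"yaw": 0,"grip": 145},{"delta_pos": [0,0,0.048],"yaw": 0,"grip": 145},{"delta_pos": [0,0,0.062],"yaw": 0,"grip": 145},{"delta_pos": [0,0,0.076],"yaw": 0,"grip": 145},{"delta_pos": [0,0,0.09],"yaw": 0,"grip": 145},{"delta_pos": [0,0,0.104],"yaw": 0,"grip": 145},{"delta_pos": [0,0,0.118],"yaw": 0,"grip": 145},{"delta_pos": [0,0,0.132],"yaw": 0,"grip": 145},{"delta_pos": [0,0,0.146],"yaw": 0,"grip": 145},{"delta_pos": [0,0,0.16],"yaw": 0,"grip": 145}]'

```text
time_s: 6.1
position: [0.5449, 0.2074, 0.0199]
tcp_rot: [-1.571, 0.0, 0.04]
wrist_force: [0.2, -0.6, -0.5]
finger_gap: 0.0369
```

Emit:
jog_arm --plan '[{"delta_pos": [0,0,0.012],"yaw": 0,"grip": 145},{"delta_pos": [0,0,0.026],"yaw": 0,"grip": 145},{"delta_pos": [0,0,0.04],"yaw": 0,"grip": 145},{"delta_pos": [0,0,0.052],"yaw": 0,"grip": 145},{"delta_pos": [0,0,0.062],"yaw": 0,"grip": 145},{"delta_pos": [0,0,0.068],"yaw": 0,"grip": 145},{"delta_pos": [0,0,0.07],"yaw": 0,"grip": 145},{"delta_pos": [0,0,0.07],"yaw": 0,"grip": 145}]'

```text
time_s: 6.9
position: [0.5422, 0.2762, 0.0198]
tcp_rot: [-1.571, 0.0, 0.04]
wrist_force: [0.8, 0.2, -0.3]
finger_gap: 0.0372
```

Emit:
jog_arm --plan '[{"delta_pos": [0,0,-0.02],"yaw": 0,"grip": 145},{"delta_pos": [0,0,-0.05],"yaw": 0,"grip": 145},{"delta_pos": [0,-0.05,-0.05],"yaw": 0,"grip": 145},{"delta_pos": [0,-0.085,-0.07],"yaw": 0,"grip": 145},{"delta_pos": [0.0792,-0.085,-0.41],"yaw": -0.035,"grip": 145},{"delta_pos": [0.0792,-0.085,-0.41],"yaw": -0.035,"grip": 145},{"delta_pos": [0.0792,-0.085,-0.41],"yaw": -0.035,"grip": 145},{"delta_pos": [0.0792,-0.085,-0.41],"yaw": -0.035,"grip": 145},{"delta_pos": [0.0792,-0.085,-0.41],"yaw": -0.035,"grip": 145},{"delta_pos": [0.0792,-0.085,-0.41],"yaw": -0.035,"grip": 145},{"delta_pos": [0.0792,-0.085,-0.41],"yaw": -0.035,"grip": 145},{"delta_pos": [0.0792,-0.085,-0.41],"yaw": -0.035,"grip": 145}]'

```text
time_s: 8.1
position: [0.6363, -0.1445, 0.1056]
tcp_rot: [-1.582, -0.0, 0.06]
wrist_force: [-1.1, -0.9, 0.0]
finger_gap: 0.0366
```

```bash
python3 - <<'E'
from h import *
o=ctrl.get_obs();print(o["position"],o["tcp_rot"])
im=snap("top","t2")
for n,v in lids(im).items():print(n,*v)
for q in spotter.outline_of("lid_blue","top")[:2]:print(q["conf"],ray("top",q["bbox"][:2],.016),q["bbox"])
E
```

```text
[ 0.63633257 -0.14452334  0.10557268] [-1.58158579e+00 -3.79283369e-05  5.95140994e-02]
red [ 0.6353 -0.0805] [20, 20, 307]
blue [0.5411 0.3104] [11, 11, 99]
0.78 [0.53234497 0.30619869] [188.4, 214.2, 19.1, 22.8]
```

View pics/t2.png

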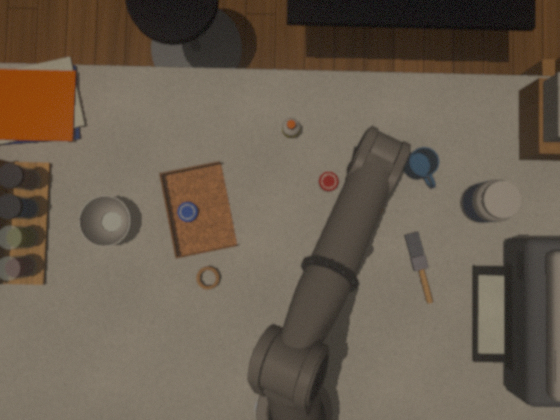

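Blue is at (188,212), well inside the tray. Red is undisturbed at (329,182). Next I'll settle the arm and descend behind red.

Emit:
jog_arm --plan '[{"delta_pos": [0,0,0],"yaw": 0,"grip": 145},{"delta_pos": [0,0,0],"yaw": 0,"grip": 145},{"delta_pos": [0,0,0],"yaw": 0,"grip": 145}]'

```text
time_s: 8.5
position: [0.6379, -0.1279, 0.1049]
tcp_rot: [-1.57, -0.0, 0.078]
wrist_force: [0.5, 0.6, -0.1]
finger_gap: 0.037
```

Emit:
jog_arm --plan '[{"delta_pos": [0,0.04,0],"yaw": 0,"grip": 145},{"delta_pos": [0,0.07,0],"yaw": 0,"grip": 145},{"delta_pos": [0,0.081,0],"yaw": 0,"grip": 145},{"delta_pos": [0,0.085,0],"yaw": 0,"grip": 145},{"delta_pos": [0,0.085,0],"yaw": 0,"grip": 145},{"delta_pos": [0,0.085,0.006],"yaw": 0,"grip": 145},{"delta_pos": [0,0.085,0.014],"yaw": 0,"grip": 145},{"delta_pos": [0,0.085,0.022],"yaw": 0,"grip": 145},{"delta_pos": [0,0.085,0.032],"yaw": 0,"grip": 145},{"delta_pos": [0,0.085,0.044],"yaw": 0,"grip": 145},{"delta_pos": [0,0.085,0.057],"yaw": 0,"grip": 145},{"delta_pos": [0,0.085,0.07],"yaw": 0,"grip": 145}]'

```text
time_s: 9.7
position: [0.6326, -0.0592, 0.0201]
tcp_rot: [-1.571, -0.0, 0.076]
wrist_force: [0.6, -0.5, 2.1]
finger_gap: 0.0366
```

Emit:
jog_arm --plan '[{"delta_pos": [0,0,0.013],"yaw": 0,"grip": 145},{"delta_pos": [0,0,0.026],"yaw": 0,"grip": 145},{"delta_pos": [0,0,0.04],"yaw": 0,"grip": 145},{"delta_pos": [0,0,0.054],"yaw": 0,"grip": 145},{"delta_pos": [0,0,0.068],"yaw": 0,"grip": 145},{"delta_pos": [0,0,0.082],"yaw": 0,"grip": 145},{"delta_pos": [0,0,0.096],"yaw": 0,"grip": 145},{"delta_pos": [0,0,0.11],"yaw": 0,"grip": 145},{"delta_pos": [0,0,0.124],"yaw": 0,"grip": 145},{"delta_pos": [0,0,0.138],"yaw": 0,"grip": 145},{"delta_pos": [0,0,0.152],"yaw": 0,"grip": 145},{"delta_pos": [0,0,0.166],"yaw": 0,"grip": 145}]'

```text
time_s: 10.9
position: [0.6199, 0.1062, 0.0199]
tcp_rot: [-1.571, 0.0, 0.075]
wrist_force: [0.6, -1.1, 0.8]
finger_gap: 0.0368
```

Emit:
jog_arm --plan '[{"delta_pos": [0,0,0.014],"yaw": 0,"grip": 145},{"delta_pos": [0,0,0.028],"yaw": 0,"grip": 145},{"delta_pos": [0,0,0.042],"yaw": 0,"grip": 145},{"delta_pos": [0,0,0.056],"yaw": 0,"grip": 145},{"delta_pos": [0,0,0.07],"yaw": 0,"grip": 145},{"delta_pos": [0,0,0.084],"yaw": 0,"grip": 145},{"delta_pos": [0,0,0.096],"yaw": 0,"grip": 145},{"delta_pos": [0,0,0.106],"yaw": 0,"grip": 145},{"delta_pos": [0,0,0.112],"yaw": 0,"grip": 145},{"delta_pos": [0,0,0.114],"yaw": 0,"grip": 145}]'

```text
time_s: 11.9
position: [0.6113, 0.2198, 0.0198]
tcp_rot: [-1.57, 0.0, 0.076]
wrist_force: [-0.5, -0.1, 0.7]
finger_gap: 0.0374
```

Emit:
jog_arm --plan '[{"delta_pos": [0,0,0.008],"yaw": 0,"grip": 145},{"delta_pos": [0,0,0.018],"yaw": 0,"grip": 145},{"delta_pos": [0,0,0.028],"yaw": 0,"grip": 145},{"delta_pos": [0,0,0.034],"yaw": 0,"grip": 145},{"delta_pos": [0,0,0.037],"yaw": 0,"grip": 145},{"delta_pos": [0,0,0.037],"yaw": 0,"grip": 145},{"delta_pos": [0,0,0.017],"yaw": 0,"grip": 145},{"delta_pos": [0,0,-0.013],"yaw": 0,"grip": 145},{"delta_pos": [0,-0.05,-0.013],"yaw": 0,"grip": 145},{"delta_pos": [0,-0.085,-0.03],"yaw": 0,"grip": 145},{"delta_pos": [0,-0.085,-0.03],"yaw": 0,"grip": 145}]'

```text
time_s: 13.0
position: [0.6189, 0.1849, 0.1116]
tcp_rot: [-1.571, -0.013, 0.07]
wrist_force: [1.0, -0.7, 0.6]
finger_gap: 0.0366
```

Emit:
jog_arm --plan '[{"delta_pos": [-0.148,0,-0.335],"yaw": 0.07,"grip": 145},{"delta_pos": [-0.148,0,-0.335],"yaw": 0.07,"grip": 145},{"delta_pos": [-0.148,0,-0.335],"yaw": 0.07,"grip": 145},{"delta_pos": [-0.148,0,-0.335],"yaw": 0.07,"grip": 145},{"delta_pos": [-0.148,0,-0.335],"yaw": 0.07,"grip": 145},{"delta_pos": [-0.148,0,-0.335],"yaw": 0.07,"grip": 145},{"delta_pos": [-0.148,0,-0.335],"yaw": 0.07,"grip": 145},{"delta_pos": [-0.148,0,-0.335],"yaw": 0.07,"grip": 145},{"delta_pos": [-0.148,0,-0.335],"yaw": 0.07,"grip": 145},{"delta_pos": [-0.148,0,-0.335],"yaw": 0.07,"grip": 145},{"delta_pos": [-0.148,0,-0.335],"yaw": 0.07,"grip": 145}]'

```text
time_s: 14.1
position: [0.492, -0.154, 0.1045]
tcp_rot: [-1.569, 0.0, 0.008]
wrist_force: [-0.5, 1.1, 0.2]
finger_gap: 0.0369
```

```bash
python3 - <<'E'
from h import *
o=ctrl.get_obs();print(o["position"],o["tcp_rot"])
for n,v in lids(snap("top","t3")).items():print(n,*v)
E
```

```text
[ 0.4920021  -0.15399048  0.10445287] [-1.56929678e+00  2.53577140e-04  8.37801087e-03]
red [0.6043 0.2903] [21, 20, 305]
blue [0.5411 0.3104] [11, 11, 98]
green [ 0.4912 -0.1068] [19, 20, 240]
```

Emit:
jog_arm --plan '[{"delta_pos": [0,0.04,0],"yaw": 0,"grip": 145},{"delta_pos": [0,0.07,0],"yaw": 0,"grip": 145},{"delta_pos": [0,0.081,0],"yaw": 0,"grip": 145},{"delta_pos": [0,0.085,0],"yaw": 0,"grip": 145},{"delta_pos": [0,0.085,0],"yaw": 0,"grip": 145},{"delta_pos": [0,0.085,0.006],"yaw": 0,"grip": 145},{"delta_pos": [0,0.085,0.014],"yaw": 0,"grip": 145},{"delta_pos": [0,0.085,0.022],"yaw": 0,"grip": 145},{"delta_pos": [0,0.085,0.032],"yaw": 0,"grip": 145},{"delta_pos": [0,0.085,0.044],"yaw": 0,"grip": 145},{"delta_pos": [0,0.085,0.057],"yaw": 0,"grip": 145},{"delta_pos": [0,0.085,0.07],"yaw": 0,"grip": 145}]'

```text
time_s: 15.35
position: [0.4911, -0.0851, 0.02]
tcp_rot: [-1.571, -0.0, 0.006]
wrist_force: [0.1, -1.0, 1.7]
finger_gap: 0.0368
```

Emit:
jog_arm --plan '[{"delta_pos": [0,0,0.013],"yaw": 0,"grip": 145},{"delta_pos": [0,0,0.026],"yaw": 0,"grip": 145},{"delta_pos": [0,0,0.04],"yaw": 0,"grip": 145},{"delta_pos": [0,0,0.054],"yaw": 0,"grip": 145},{"delta_pos": [0,0,0.068],"yaw": 0,"grip": 145},{"delta_pos": [0,0,0.082],"yaw": 0,"grip": 145},{"delta_pos": [0,0,0.096],"yaw": 0,"grip": 145},{"delta_pos": [0,0,0.11],"yaw": 0,"grip": 145},{"delta_pos": [0,0,0.124],"yaw": 0,"grip": 145},{"delta_pos": [0,0,0.138],"yaw": 0,"grip": 145},{"delta_pos": [0,0,0.152],"yaw": 0,"grip": 145},{"delta_pos": [0,0,0.166],"yaw": 0,"grip": 145}]'

```text
time_s: 16.55
position: [0.49, 0.0808, 0.0199]
tcp_rot: [-1.571, 0.0, 0.005]
wrist_force: [0.5, -2.6, 0.9]
finger_gap: 0.0372
```

Emit:
jog_arm --plan '[{"delta_pos": [0,0,0.014],"yaw": 0,"grip": 145},{"delta_pos": [0,0,0.028],"yaw": 0,"grip": 145},{"delta_pos": [0,0,0.042],"yaw": 0,"grip": 145},{"delta_pos": [0,0,0.056],"yaw": 0,"grip": 145},{"delta_pos": [0,0,0.07],"yaw": 0,"grip": 145},{"delta_pos": [0,0,0.084],"yaw": 0,"grip": 145},{"delta_pos": [0,0,0.096],"yaw": 0,"grip": 145},{"delta_pos": [0,0,0.106],"yaw": 0,"grip": 145},{"delta_pos": [0,0,0.112],"yaw": 0,"grip": 145},{"delta_pos": [0,0,0.114],"yaw": 0,"grip": 145}]'

```text
time_s: 17.55
position: [0.4895, 0.1945, 0.0199]
tcp_rot: [-1.571, 0.0, 0.006]
wrist_force: [0.3, -1.0, 0.9]
finger_gap: 0.037
```

Emit:
jog_arm --plan '[{"delta_pos": [0,0,0.008],"yaw": 0,"grip": 145},{"delta_pos": [0,0,0.018],"yaw": 0,"grip": 145},{"delta_pos": [0,0,0.028],"yaw": 0,"grip": 145},{"delta_pos": [0,0,0.034],"yaw": 0,"grip": 145},{"delta_pos": [0,0,0.038],"yaw": 0,"grip": 145},{"delta_pos": [0,0,0.038],"yaw": 0,"grip": 145},{"delta_pos": [0,0,0.018],"yaw": 0,"grip": 145},{"delta_pos": [0,0,-0.013],"yaw": 0,"grip": 145},{"delta_pos": [0,-0.05,-0.013],"yaw": 0,"grip": 145},{"delta_pos": [0,-0.1,-0.06],"yaw": 0,"grip": 145},{"delta_pos": [0,-0.13,-0.1],"yaw": 0,"grip": 145},{"delta_pos": [0,-0.13,-0.15],"yaw": 0,"grip": 145}]'

```text
time_s: 18.75
position: [0.4928, 0.0592, 0.1508]
tcp_rot: [-1.568, -0.007, 0.009]
wrist_force: [1.9, -0.5, 0.6]
finger_gap: 0.0371
```

Emit:
jog_arm --plan '[{"delta_pos": [0,0,0],"yaw": 0,"grip": 145},{"delta_pos": [0,0,0],"yaw": 0,"grip": 145},{"delta_pos": [0,0,0],"yaw": 0,"grip": 145}]'

```text
time_s: 19.05
position: [0.4896, 0.0599, 0.1466]
tcp_rot: [-1.57, 0.001, 0.006]
wrist_force: [-0.5, 0.5, -0.1]
finger_gap: 0.0368
```

```bash
python3 - <<'E'
from h import *
print(ctrl.get_obs()["position"])
im=snap("top","t4");C=np.array([.547,.278]);a=.219
for n,v in lids(im).items():
    d=v[0]-C;print(n,*v,"tray",(d@[np.cos(a),np.sin(a)]).round(3),(d@[-np.sin(a),np.cos(a)]).round(3))
for n in("spool","tape","brush"):
    for q in spotter.outline_of(n,"top")[:1]:print(n,np.round(q["bbox"]))
s=snap("side","s4")
A=cv2.resize(im[150:270,155:315],(400,300));B=cv2.resize(s[150:300,190:390],(400,300));cv2.imwrite("pics/f.png",np.hstack([A,B])[:,:,::-1])
E
```

```text
[0.48962376 0.05986248 0.1465556 ]
red [0.6043 0.2889] [20, 20, 308] tray 0.058 -0.002
blue [0.5411 0.3104] [11, 11, 97] tray 0.001 0.033
green [0.4881 0.2643] [19, 18, 202] tray -0.06 -0.001
spool [375. 209.  18.  10.]
tape [209. 279.  24.  26.]
brush [416. 267.  27.  68.]
```

View pics/f.png

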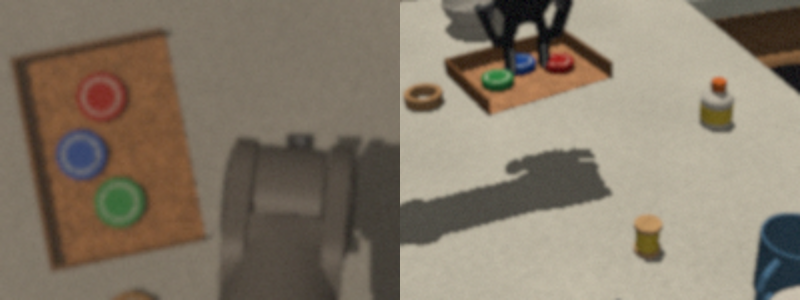

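All three lids lie flat and well inside the tray, and the spool, tape and glue bottle are where they were. The arm is clear, so I'm handing in.

```bash
python3 -c "
from bench import ctrl
print(ctrl.close_job())"
```

```text
the job is handed in; nothing more can be done
None
```

I swept blue, then red, then green flat along the table into the tray with half-open fingertips, backing off before each lift. I then handed the job in at about 19 s of the 72 s allowed.

**Lid positions:** the last top-camera check puts all three well inside the limits of ±91 mm in x and -60 to +56 mm in y (tray frame):

| Lid | x (mm) | y (mm) |
|---|---|---|
| red | +58 | -2 |
| blue | +1 | +33 |
| green | -60 | -1 |

**Other objects:** the spool, tape and brush were within about 2 px (roughly 6 mm) of their starting places. The glue bottle and mug look unmoved in the pictures. I did not re-measure the mug, glue bottle, tub or bowl at the end, but the arm did not go near them.

**Disagreements:**
- In the first detection pass, the networks gave some wrong hits: the tub was taken for the glue bottle, and the bowl turned up as a second spool and as the tape.
- One network outline of the blue lid was about 10 mm off the colour-based position. I relied on the colour measurement and the pictures instead.

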